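# Gauge two sample carriers and sort them

### The arm

A 6-joint arm with a two-finger parallel gripper is mounted at the origin on the work surface; the furniture and walls round the work are solid. World frame = base frame: x ahead of the robot, y to its left, z up, the work surface at z = 0. Lengths are in mm, angles in rad, forces in N, time in s.
With the tool pointing down it reaches from about 250 to 725 mm from the base axis. Payload 4 kg.
Tool frame: the origin (TCP) lies at the very end of the fingers, on their centre line; the grasp point (between the pads) lies 19 mm behind it (bot.pinch_z is the distance from the TCP to the grasp point, in mm); z points along the fingers, y is the direction in which the jaws open and shut (so a half turn about z gives the same grasp; the last joint's range is limited). The gripper opens to 85 mm and grips with 20 to 120 N. Pads are 22 mm wide; open, the fingers measure 114 mm over their backs; the gripper's body (76 mm by 85 mm) begins 54 mm behind the grasp point. The pads swing forward as they close: fully open they stand 13 mm farther back than shut.
Start: joints at [1.205, 0.241, 0.005, 1.335, 0, 1.571], TCP at [178.846, 466.919, 231.306] pointing down, gripper open.
Joint ranges: [-2.72, 2.72], [-1.05, 1.87], [-1.09, 1.28], [-1.99, 2.15], [-1.42, 1.44], [-3.14, 3.14]. Speed limits (rad/s): [2.79, 2.79, 3.14, 3.14, 3.14, 3.14].

### API

Orientations are given as a 3x3 rotation matrix whose columns are the frame's x, y, z axes.
In Python, from plant import bot gives the robot as it stands. The module is installed in compiled form; this text tells all that it offers.
- The arm moves only by the tool arm_command, never from a script. Its argument "moves" is one flat list of numbers, 7 for each row, row after row: the turn, a rotation vector about the tool's x, y, z in degrees, then the shift along the tool's x, y, z in cm, then the opening, from 0 (shut) to 1 (fully open). In form: [ax, ay, az, x, y, z, claw, ax, ay, az, x, y, z, claw, ...]. A call has 1 to 10 rows; each row shifts and turns the commanded pose from where the row before left it, along the tool's axes as they then stand; what a row does not reach is not made up. A row lasts 1/8 s, in which the tool goes at most 62.5 mm and 10.7 degrees, less where a joint would pass 70% of its speed; a pose out of reach is approached as far as the arm can. A call with a gripper value outside its range is refused whole. The fingers move at their own pace and stop on an object; "grip_force" is the grip in N (left out, the last holds). Time passes only in rows, so rows that do not move let the fingers close. It gives the time, the measured TCP pose, the force and the opening at its end, in the units of the state.
- bot.state(): the state, without advancing time (a new reading comes with each control period).
- bot.grab_frame(name): name is "scene" or "side" or "wrist"; returns the picture (420x560x3 uint8, blue, green, red); there is no depth.
- bot.get_calibration(name): a dict with "fx", "fy", "cx", "cy" (pixels), "eye" and "rotation" of the camera in the world; the wrist camera has in their place "hand_eye" (4x4, takes a point from camera to tool coordinates, whose origin is the TCP and whose axes are the flange's). Camera axes: x right, y down, z forward; pixel columns grow to the right and rows downward; lengths in mm; the calibration is good to about 2 mm. A picture is of the moment at which its call begins: read the wrist's pose just before it. get_calibration takes no time and is no camera call.
- bot.close_job(): hands the job in, once; it reports no verdict.
The state is a dict: "time_s": time; "q": joint angles; "qvel": joint speeds; "joint_torque": joint torques, N m; "eef_pos": TCP position; "orientation": TCP orientation; "wrist_force": force on the tool from outside, world axes, zero at the start; "ft_torque": the same for the moment, N m; "gripper_width": finger opening in mm.
Only numpy, scipy, OpenCV 4.12 (cv2) and the standard library are available. Lean on these libraries where they do the work, as an engineer would, in place of code of your own. Each camera call takes 0.05 s, during which the arm holds its last target.

### The job

Check the two aluminium sample carriers in the steel slot gauge by feel: slide each in level and gently by its tab, without forcing; a good one runs through the green-marked GO part right up to the step of the red-marked NO-GO part, a too wide one jams at the mouth. Test one, set it upright on the floor of its tray (good in the green, too wide in the red), then test and sort the other. Leave the vial, the jar and the beaker standing where they are.

Things in the scene. Friction and masses are not known exactly. Their poses are not given: they have to be found in the camera images.
- carrier_a: Loose aluminium sample carrier, about 80 g: runner 50 mm along x, 14 mm high, 24 mm (good) or 28 mm (too wide) along y; on its middle an upright tab, 24 mm along x, 10 mm along y, top 60 mm above the underside, gripped by its y faces. Origin: centre of underside, z up. Stands on the bench. Both look alike, only the gauge tells (the letter says nothing); either end may lead. Two white cups on the runner.
- carrier_b: Loose aluminium sample carrier, about 80 g: runner 50 mm along x, 14 mm high, 24 mm (good) or 28 mm (too wide) along y; on its middle an upright tab, 24 mm along x, 10 mm along y, top 60 mm above the underside, gripped by its y faces. Origin: centre of underside, z up. Stands on the bench. Both look alike, only the gauge tells (the letter says nothing); either end may lead. Two white cups on the runner.
- gauge: Steel slot gauge, fixed to the bench. Origin: slot's centre line, plane of the mouth, bench height; x level into the slot, y across, z up. Base plate x -45 to 95, y -40 to 40 mm; its top (z 8 mm) is the slot's floor. Jaws rise to z 22 mm; slot open above: lead-in 38 mm wide at x 0 narrowing at 45 degrees to 26 mm at x 6; GO part (green stripes) 26 mm wide, x 6 to 46; NO-GO (red stripes) 20 mm wide, x 46 to 86.
- slot_mouth (a point): Point on the slot's floor, centre line, at the mouth (gauge x 0, z 8 mm). To test, a carrier's x axis (either way) lies along the gauge's x, its underside on or just above the floor. A too wide carrier jams in the lead-in, its centre 21 mm outside this point (gauge x about -21 mm).
- nogo_step (a point): Point on the slot's floor, centre line, where the NO-GO part begins (gauge x 46 mm, z 8 mm). A good carrier's leading end stops here, its centre at gauge x about 21 mm.
- green_tray: Green plastic tray fixed to the bench, 100 mm along x, 80 mm along y, walls 3 mm thick and 18 mm high, inner floor 3 mm above the bench. Origin: centre of the underside, z up. For good carriers.
- red_tray: Red plastic tray fixed to the bench, 100 mm along x, 80 mm along y, walls 3 mm thick and 18 mm high, inner floor 3 mm above the bench. Origin: centre of the underside, z up. For carriers that are too wide.
- vial: Bystander: small white vial with a black cap, 36 mm wide, 78 mm tall, loose. Origin: centre of the underside.
- jar: Bystander: squat jar with a whitish lid, 44 mm wide, 56 mm tall, loose. Origin: centre of the underside.
- beaker: Bystander: glass beaker, 53 mm wide, 60 mm tall, loose. Origin: centre of the underside.
Things that resemble listed ones, but are neither listed nor needed, are in the scene too. What is shaped like the carrier_b but orange is not meant.

How it is judged:
By the outcome, as a careful person would: the job done as asked, in the order asked, and still so for the second after the job is handed in, with the robot touching nothing.
It also fails if it takes over 66 s, if anything falls off the work surface, if the arm or the gripper's body presses on something with over 40 N, if the wrist force passes 120 N, or if a joint passes its speed limit or range.

## Working session

There is one attempt and no reset: what is moved stays moved. The work goes in short steps, Python scripts to look and compute and a tool call to move; the robot and the scene stay as the last step left them, time stands still between calls to the robot, and variables do not carry over. Pictures are saved under pics/ and viewed, and the job is handed in when it is done.

Besides the shell and the picture viewer there is one more tool, called after "Request:" as a command line: name --argument value ..., lists and objects as JSON in quotes. arm_command: Moves the arm, as the interface text tells. Its arguments: {"type":"object","properties":{"moves":{"type":"array"},"grip_force":{"type":"number"}},"required":["moves"]}

```bash
mkdir -p pics; python3 - <<'E'
from plant import bot
import cv2
s=bot.state(); print(s)
for n in ("scene","side","wrist"):
    im=bot.grab_frame(n); cv2.imwrite(f"pics/{n}0.png",im)
    print(n,bot.get_calibration(n))
print(bot.pinch_z)
E
```

```text
{'time_s': 0.0, 'q': array([1.20503244e+00, 2.41452150e-01, 3.73333035e-03, 1.33518460e+00,
       1.39926035e-05, 1.57082616e+00]), 'qvel': array([ 0.00083201, -0.00196384, -0.00204805,  0.00269708,  0.00113985,
       -0.00053357]), 'joint_torque': array([-5.51894736e-04, -3.72321761e+01,  2.52405399e+01,  1.70817092e-02,
       -1.83245197e-04, -2.24597557e-06]), 'eef_pos': array([178.60488693, 466.34592609, 230.3968576 ]), 'orientation': array([[-9.33840140e-01,  3.57689816e-01, -7.66694640e-04],
       [ 3.57690638e-01,  9.33838078e-01, -1.96270317e-03],
       [ 1.39297132e-05, -2.10709050e-03, -9.99997780e-01]]), 'wrist_force': array([ 0.4127665 ,  0.16376006, -0.4593709 ]), 'ft_torque': array([-0.03906276,  0.00893026, -0.00227813]), 'gripper_width': 85.33514960199646}
scene {'fx': 434.2480877197699, 'fy': 434.2480877197699, 'cx': 284.3963654321341, 'cy': 209.18904684536017, 'eye': array([ -92.45302593, -241.85010435,  786.94147677]), 'rotation': array([[ 0.45858868, -0.6850552 ,  0.56603516],
       [-0.88864643, -0.35494799,  0.29037813],
       [ 0.00198799, -0.63616924, -0.77154698]])}
side {'fx': 488.898099990738, 'fy': 488.898099990738, 'cx': 278.9896377355122, 'cy': 219.79378546216205, 'eye': array([140.44023621, 752.08374396, 577.57848748]), 'rotation': array([[-0.92586343, -0.20569646,  0.31696353],
       [-0.37755837,  0.53703373, -0.75435035],
       [-0.01505291, -0.81809763, -0.57488231]])}
wrist {'fx': 364.1070798667721, 'fy': 364.1070798667721, 'cx': 278.9767152205176, 'cy': 217.5009331105586, 'hand_eye': array([[ 6.60134384e-04, -9.44359915e-01, -3.28913233e-01,
         8.39400410e+01],
       [ 9.99999576e-01,  8.34758220e-04, -3.89701857e-04,
        -1.95166333e-01],
       [ 6.42581838e-04, -3.28912836e-01,  9.44360065e-01,
        -1.43801646e+02],
       [ 0.00000000e+00,  0.00000000e+00,  0.00000000e+00,
         1.00000000e+00]])}
18.700000000000003
```

View pics/scene0.png

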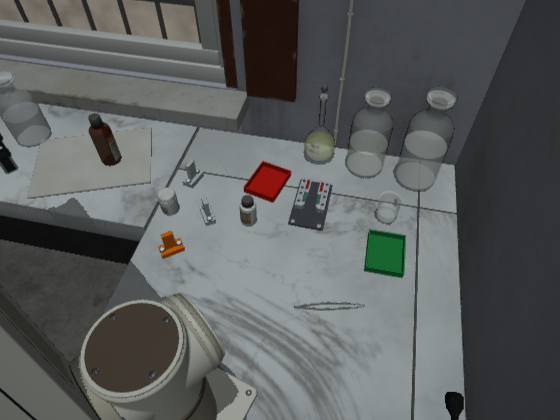

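View pics/side0.png

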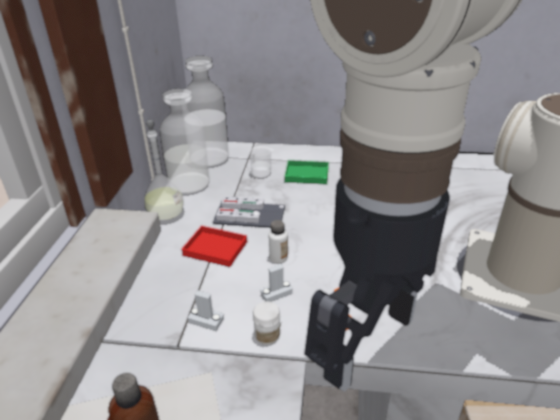

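View pics/wrist0.png

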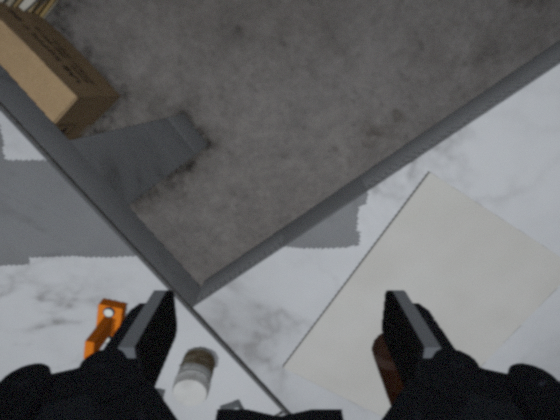

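Scene picture: silver carriers at (192,173) and (207,210). The orange lookalike is at (171,244), which is not meant. Jar (169,201), vial (248,210), beaker (388,207), gauge (312,202), red tray (268,181), green tray (386,253). Close crops next.

```bash
cat > h.py <<'E'
import numpy as np, cv2
from plant import bot
def cal(n):
    c=bot.get_calibration(n); return c
def ray(n,u,v,st=None,c=None):
    c=c or cal(n)
    d=np.array([(u-c['cx'])/c['fx'],(v-c['cy'])/c['fy'],1.])
    if 'eye' in c: R=np.array(c['rotation']);e=np.array(c['eye'])
    else:
        H=c['hand_eye'];Rt=np.array(st['orientation']);R=Rt@H[:3,:3];e=np.array(st['eef_pos'])+Rt@H[:3,3]
    return e,R@d
def onz(n,u,v,z,st=None):
    e,d=ray(n,u,v,st); return e+d*(z-e[2])/d[2]
def proj(n,P,st=None):
    c=cal(n);P=np.atleast_2d(P).astype(float)
    if 'eye' in c: R=np.array(c['rotation']);e=np.array(c['eye'])
    else:
        H=c['hand_eye'];Rt=np.array(st['orientation']);R=Rt@H[:3,:3];e=np.array(st['eef_pos'])+Rt@H[:3,3]
    q=(P-e)@R
    return np.c_[c['fx']*q[:,0]/q[:,2]+c['cx'],c['fy']*q[:,1]/q[:,2]+c['cy']]
def crop(im,x0,y0,x1,y1,s,fn):
    cv2.imwrite(fn,cv2.resize(im[y0:y1,x0:x1],None,fx=s,fy=s,interpolation=cv2.INTER_CUBIC))
E
python3 - <<'E'
from h import *
a=cv2.imread('pics/scene0.png');b=cv2.imread('pics/side0.png')
crop(a,150,150,290,255,5,'pics/c1.png')
crop(a,280,165,420,285,5,'pics/c2.png')
crop(b,170,180,310,350,3.5,'pics/c3.png')
for u,v in [(192,185),(207,220),(171,252),(268,181),(386,253),(312,202)]: print(u,v,onz('scene',u,v,0).round())
E
```

```text
192 185 [449. 292.   0.]
207 220 [374. 198.   0.]
171 252 [265. 218.   0.]
268 181 [547. 132.   0.]
386 253 [ 477. -198.    0.]
312 202 [535.   6.   0.]
```

View pics/c1.png

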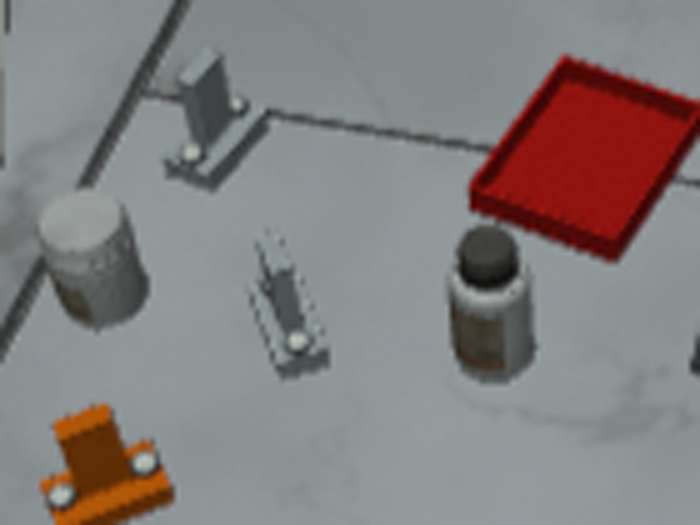

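View pics/c2.png

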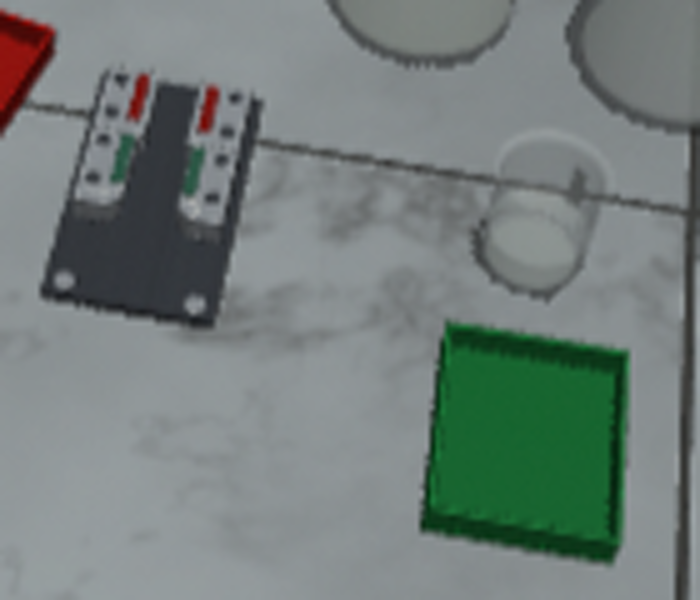

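View pics/c3.png

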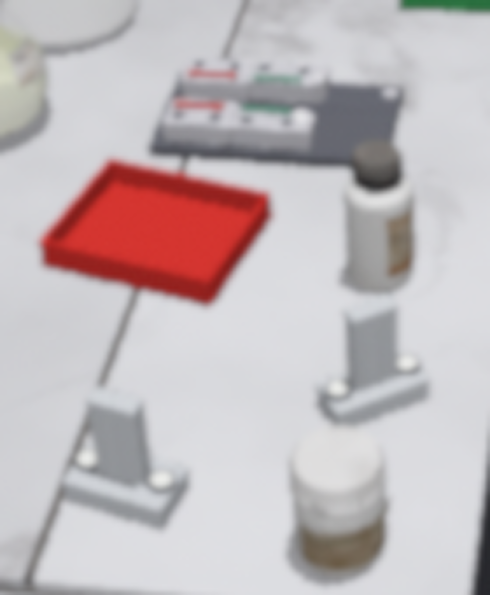

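```bash
python3 - <<'E'
from h import *
S=lambda x,y:(x/5+150,y/5+150); S2=lambda x,y:(x/5+280,y/5+165); D=lambda x,y:(x/3.5+170,y/3.5+180)
def p(n,c,uv,z): print(n,onz(c,*uv,z).round(0)[:2])
p('gauge fl','scene',S2(42,292),8);p('gauge fr','scene',S2(212,318),8);p('jaw bl','scene',S2(108,70),22);p('jaw br','scene',S2(250,92),22)
p('bolt l','scene',S2(63,280),8);p('bolt r','scene',S2(195,304),8)
p('gauge plate backright','scene',S2(262,102),8)
for n,a in dict(rl=(470,190),rb=(612,245),rt=(565,57),rr=(710,107)).items(): p('red '+n,'scene',S(*a),18)
for n,a in dict(tl=(447,323),tr=(628,352),br=(615,545),bl=(425,520)).items(): p('green '+n,'scene',S2(*a),18)
p('vial base','scene',S(492,368),0);p('jar base','scene',S(105,310),0);p('vial top','scene',S(488,245),78);p('jar top','scene',S(82,215),56)
p('beaker rim','scene',S2(553,170),60)
p('C1 tab top','scene',S(203,70),60);p('C1 tab top','side',D(116,395),60)
p('C1 cups','scene',S(192,153),17);p('C1 cups','scene',S(238,104),17);p('C1 cups side','side',D(87,460),17);p('C1 cups side','side',D(160,480),17)
p('C2 cups','scene',S(298,341),17);p('C2 cups side','side',D(338,388),17);p('C2 cups side','side',D(407,363),17)
p('C2 tab top','scene',S(272,247),60);p('C2 tab top','side',D(370,307),60)
p('jar top','side',D(338,455),56);p('vial top','side',D(377,155),78)
p('orange tab top','scene',S(82,415),60)
E
```

```text
gauge fl [446.  24.]
gauge fr [468. -50.]
jaw bl [572.  53.]
jaw br [590. -14.]
bolt l [457.  19.]
bolt r [472. -40.]
gauge plate backright [600. -18.]
red rl [486. 163.]
red rb [486.  87.]
red rt [586. 167.]
red rr [588.  86.]
green tl [ 506. -146.]
green tr [ 528. -222.]
green br [ 431. -247.]
green bl [ 406. -173.]
vial base [409. 108.]
jar base [356. 285.]
vial top [416. 109.]
jar top [364. 291.]
beaker rim [ 575. -164.]
C1 tab top [462. 293.]
C1 tab top [461. 294.]
C1 cups [445. 296.]
C1 cups [483. 295.]
C1 cups side [479. 297.]
C1 cups side [442. 296.]
C2 cups [371. 186.]
C2 cups side [392. 213.]
C2 cups side [367. 185.]
C2 tab top [384. 202.]
C2 tab top [380. 200.]
jar top [358. 288.]
vial top [413. 110.]
orange tab top [271. 220.]
```

Request:
arm_command --moves '[0, 0, -7, 0, 0, 0.5, 0.4, 0, 0, -7, 0, 0, 0.5, 0.4, 0, 0, -7, 0, 0, 0.5, 0.4, 0, 0, 0, -4.7, -2.85, 0.5, 0.4, 0, 0, 0, -4.7, -2.85, 0.5, 0.4, 0, 0, 0, -4.7, -2.85, 0.5, 0.4, 0, 0, 0, -4.7, -2.85, 0.5, 0.4, 0, 0, 0, -4.7, -2.85, 0.5, 0.4, 0, 0, 0, -4.7, -2.85, 0.5, 0.4, 0, 0, 0, 0, 0, 0, 0.4]' --grip_force 40

```text
time_s: 1.4
eef_pos: [463.4, 293.6, 185.1]
orientation: [[-1.0, 0.005, -0.001], [0.005, 1.0, -0.001], [0.001, -0.001, -1.0]]
wrist_force: [-0.3, 0.8, 0.2]
gripper_width: 34.3
```

```bash
cat > look.py <<'E'
import sys
from h import *
import pickle
s=bot.state(); im=bot.grab_frame('wrist'); n=sys.argv[1]
cv2.imwrite(f'pics/{n}.png',im); pickle.dump({k:np.array(v) for k,v in s.items()},open(f'pics/{n}.pkl','wb'))
o=np.array(s['orientation']); print(s['time_s'],np.array(s['eef_pos']).round(1),'thx',np.degrees(np.arctan2(o[1,0],o[0,0])).round(2),'zax',o[:,2].round(4),'q',np.array(s['q']).round(2),'F',np.array(s['wrist_force']).round(2),'w',round(s['gripper_width'],1))
E
python3 look.py w1
```

```text
1.4 [463.4 293.6 185.1] thx 179.7 zax [-8.0e-04 -1.2e-03 -1.0e+00] q [ 0.57  0.36  0.05  1.26 -0.    0.57] F [-0.29  0.8   0.18] w 34.3
```

View pics/w1.png

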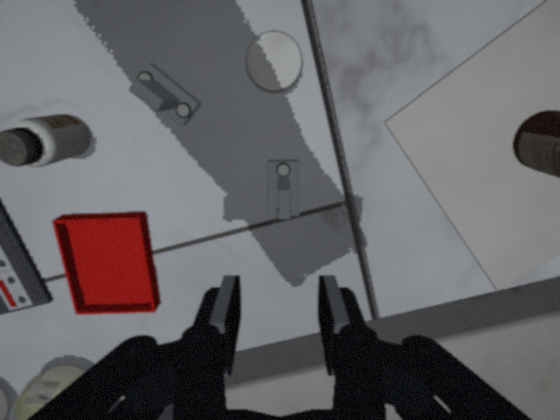

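The wrist view shows carrier 1 at (284,188) below the fingers, carrier 2 at (165,95), the jar (274,62), vial (50,140), red tray (107,262) and the gauge's edge at left. Next a close crop for the measurement.

```bash
python3 - <<'E'
from h import *
a=cv2.imread('pics/w1.png'); a=cv2.convertScaleAbs(a,alpha=1.6,beta=-30)
crop(a,230,150,330,230,8,'pics/c4.png')
crop(a,115,50,215,135,7,'pics/c5.png')
E
```

```text
(no output)
```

View pics/c4.png

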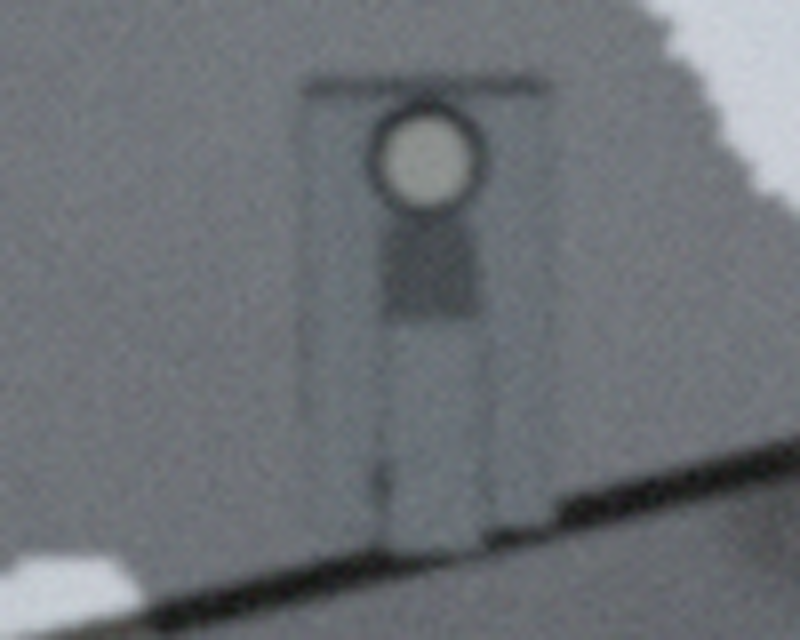

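View pics/c5.png

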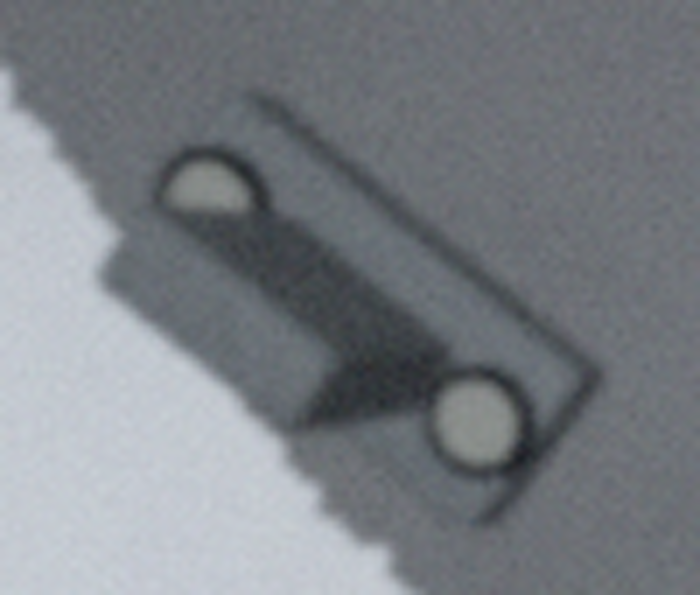

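```bash
python3 - <<'E'
from h import *
import pickle
s=pickle.load(open('pics/w1.pkl','rb'))
C=lambda x,y,z:onz('wrist',x/8+230,y/8+150,z,s).round(1)
E=lambda x,y,z:onz('wrist',x/7+115,y/7+50,z,s).round(1)
print('C1 tab top corners',C(382,318,60),C(488,318,60),C(385,552,60),C(490,550,60))
print('cup',C(426,158,16),'runner top edges',C(303,85,14),C(552,85,14),C(310,500,14),C(552,500,14))
print('C2 cup',E(480,420,16),'right corner top',E(598,372,14),E(255,95,14),'bottom corner',E(490,520,14),'tab near',E(305,425,60))
E
```

```text
C1 tab top corners [450.4 291.9  60. ] [450.5 302.   60. ] [474.1 292.1  60. ] [473.9 302.3  60. ]
cup [444.1 296.5  16. ] runner top edges [436.5 283.1  14. ] [436.6 310.2  14. ] [483.9 283.3  14. ] [484.  310.8  14. ]
C2 cup [393.8 214.2  16. ] right corner top [388.6 228.1  14. ] [358.2 191.2  14. ] bottom corner [405.5 213.9  14. ] tab near [392.2 207.6  60. ]
```

Request:
arm_command --moves '[0, 0, 0, 0.12, 0.35, 4, 0.4, 0, 0, 0, 0, 0, 4, 0.4, 0, 0, 0, 0, 0, 4, 0.4, 0, 0, 0, 0, 0, 2.5, 0.4, 0, 0, 0, 0, 0, 1.4, 0.4, 0, 0, 0, 0, 0, 0, 0.4, 0, 0, 0, 0, 0, 0, 0, 0, 0, 0, 0, 0, 0, 0, 0, 0, 0, 0, 0, 0, 0]' --grip_force 40

```text
time_s: 2.58
eef_pos: [460.4, 300.1, 28.4]
orientation: [[-1.0, -0.001, 0.002], [-0.001, 1.0, 0.001], [-0.002, 0.001, -1.0]]
wrist_force: [-0.4, 0.1, 2.8]
gripper_width: 9.4
```

```bash
python3 look.py w2
```

```text
2.575 [460.4 300.1  28.4] thx -179.97 zax [ 0.0016  0.0013 -1.    ] q [ 0.58  0.51 -0.17  0.89  0.    0.58] F [-0.43  0.06  2.79] w 9.4
```

View pics/w2.png

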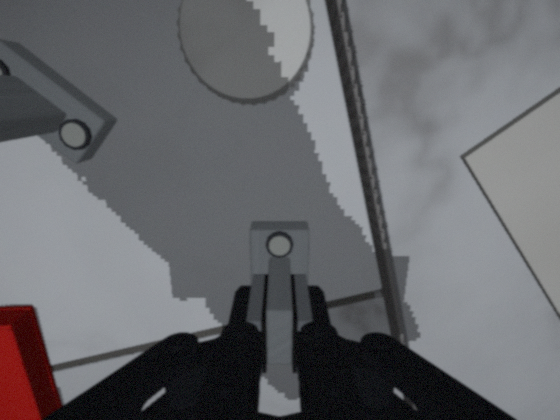

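```bash
python3 - <<'E'
from h import *
import pickle
s=pickle.load(open('pics/w2.pkl','rb'))
print(s['qvel'].round(4),s['eef_pos'])
print('cup',onz('wrist',279.5,245,16,s),'red corner',onz('wrist',33,308,18,s),'C2 corners',onz('wrist',116,121,14,s),onz('wrist',75,133,16,s))
s1=pickle.load(open('pics/w1.pkl','rb')); print(s1['qvel'].round(4))
s2=bot.state();print(s2['eef_pos'],s2['wrist_force'])
E
```

```text
[ 0.0001 -0.0004  0.001   0.0008  0.0011 -0.0012] [460.44783773 300.08500264  28.37687564]
cup [444.32289953 299.78168206  16.        ] red corner [477.22361968 178.87098464  18.        ] C2 corners [388.49928712 230.89379242  14.        ] [393.24996056 213.8344192   16.        ]
[ 0.0647 -0.0275 -0.0291  0.0202  0.0321  0.0212]
[460.44678557 300.12886632  28.39944136] [-0.76145511  0.47343963  3.97962158]
```

Request:
arm_command --moves '[0, 0, 0, 0, 0, -3, 0, 0, 0, 0, 0, 0, -4.5, 0, 0, 0, 0, 0, 0, -4.5, 0, 0, 0, -7.35, 0, 0, -3, 0, 0, 0, -7.35, 0, 0, -3, 0, 0, 0, 0, 0.29, -5, 0, 0, 0, 0, 0, 0.29, -5, 0, 0, 0, 0, 0, 0.29, -5, 0, 0, 0, 0, 0, 0.29, -5, 0, 0, 0, 0, 0, 0.29, -5, 0, 0]'

```text
time_s: 3.88
eef_pos: [509.4, 52.5, 207.4]
orientation: [[-0.967, -0.254, 0.0], [-0.254, 0.967, 0.0], [-0.0, -0.0, -1.0]]
wrist_force: [0.9, -0.3, -0.7]
gripper_width: 9.2
```

Request:
arm_command --moves '[0, 0, 0, 0.27, -5, 0, 0, 0, 0, 0, 0, 0, 0, 0, 0, 0, 0, 0, 0, 0, 0, 0, 0, 0, 0, 0, 0, 0, 0, 0, 0, 0, 0, 0, 0]'

```text
time_s: 4.5
eef_pos: [519.3, 6.3, 207.3]
orientation: [[-0.967, -0.256, -0.0], [-0.256, 0.967, 0.0], [0.0, 0.0, -1.0]]
wrist_force: [0.0, 0.8, -0.3]
gripper_width: 9.2
```

```bash
python3 look.py w3
```

```text
4.5 [519.3   6.3 207.3] thx -165.14 zax [-1.e-04  1.e-04 -1.e+00] q [ 0.01  0.29  0.01  1.29  0.   -0.25] F [ 0.03  0.77 -0.29] w 9.2
```

View pics/w3.png

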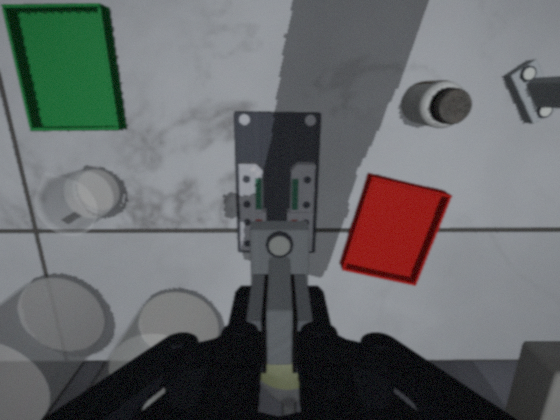

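The gauge shows at (277,180), well aligned, with its base front edge at v≈112 and its jaws at u≈240–262 and 290–315. The carrier is in hand at (279,245), green tray at (65,68), red at (396,229). Measuring next.

```bash
python3 - <<'E'
from h import *
a=cv2.imread('pics/w3.png'); a=cv2.convertScaleAbs(a,alpha=1.6,beta=-10)
crop(a,225,100,330,180,7.5,'pics/c6.png')
crop(a,225,155,330,235,7.5,'pics/c7.png')
E
```

```text
(no output)
```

View pics/c6.png

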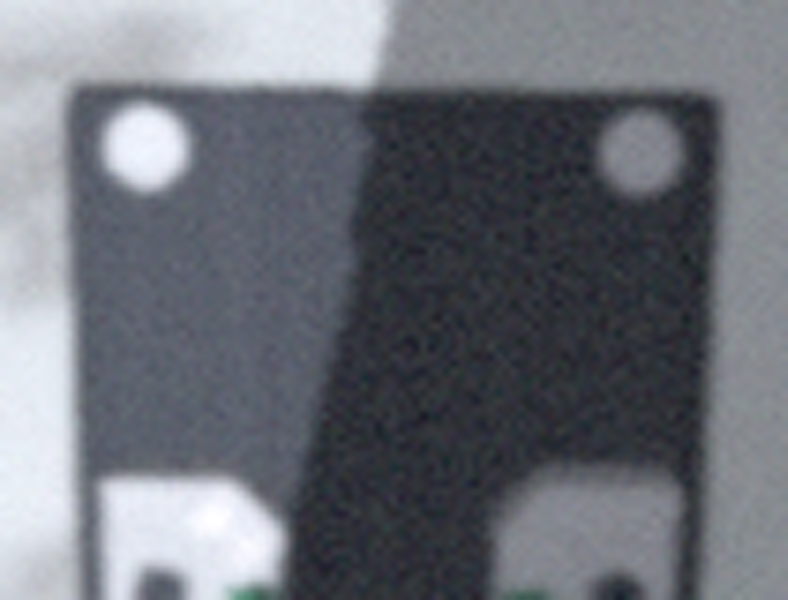

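View pics/c7.png

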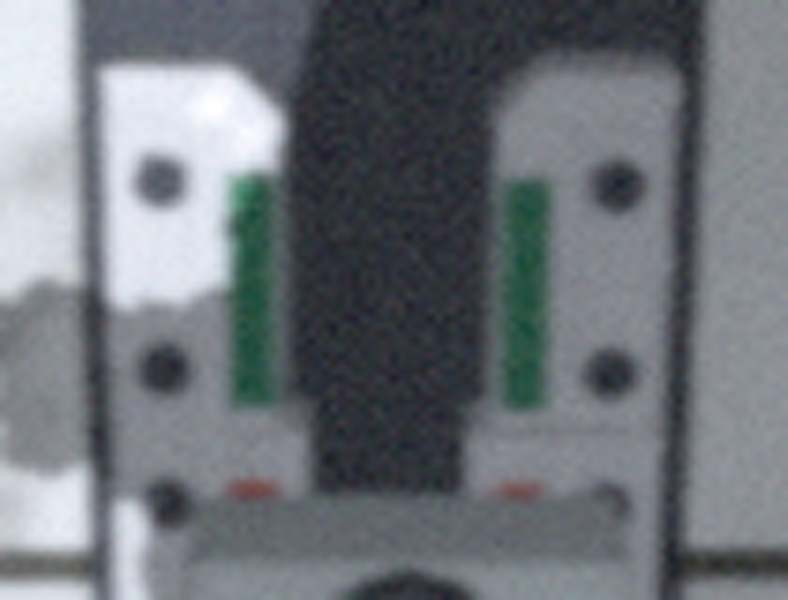

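```bash
python3 - <<'E'
from h import *
import pickle
s=pickle.load(open('pics/w3.pkl','rb'))
o=s['orientation']
def T(u,v,z):  # relative tool xy
    P=onz('wrist',u,v,z,s); d=P-s['eef_pos']; return (o.T@d)[:2].round(1),P[:2].round(1)
c6=lambda x,y,z:T(x/7.5+225,y/7.5+100,z); c7=lambda x,y,z:T(x/7.5+225,y/7.5+155,z)
for n,f,a in [('fl',c6,(70,92,8)),('fr',c6,(718,98,8)),('boltl',c6,(145,145,9)),('boltr',c6,(640,152,9)),
 ('hl1',c7,(160,180,22)),('hl2',c7,(163,368,22)),('hl3',c7,(168,502,22)),('hr1',c7,(618,185,22)),('hr2',c7,(610,372,22)),
 ('GOl',c7,(290,170,22)),('GOl2',c7,(290,390,22)),('GOr',c7,(490,170,22)),('GOr2',c7,(484,390,22)),('NGl',c7,(310,440,22)),('NGr',c7,(465,440,22)),('mouthL',c7,(150,62,22)),('mouthR',c7,(620,70,22)),
 ('pl',c6,(80,350,8)),('pr',c6,(706,350,8)),('jlo',c7,(97,80,22)),('jro',c7,(685,80,22))]: print(n,*f(*a))
for n,u,v in [('g',4,4),('g',102,7),('g',124,129),('g',29,130),('r',371,175),('r',449,192),('r',415,283),('r',342,268)]: print(n,T(u,v,18))
print('beaker',T(92,193,60),'vial',T(453,105,78))
E
```

```text
fl [ 65.9 -41.4] [466.2 -50.6]
fr [65.2 36.9] [446.8  25.3]
boltl [ 59.8 -32.5] [469.8 -40.4]
boltr [59.  27.6] [455.2  17.9]
hl1 [  7.4 -31. ] [520.1 -25.6]
hl2 [-16.8 -31.3] [543.6 -19.7]
hl3 [-34.8 -31.2] [560.9 -15. ]
hr1 [ 6.8 25.4] [506.2  29.1]
hr2 [-17.3  25. ] [529.6  34.9]
GOl [  8.6 -15. ] [514.8 -10.4]
GOl2 [-19.7 -15.4] [542.3  -3.5]
GOr [8.7 9.6] [508.5  13.3]
GOr2 [-19.7   9.1] [536.   20.2]
NGl [-26.4 -12.9] [548.1   0.6]
NGr [-26.4   6.8] [543.   19.6]
mouthL [ 22.  -31.8] [506.2 -30.1]
mouthR [21.1 25.2] [492.5  25.3]
pl [ 34.9 -41.4] [496.1 -42.7]
pr [35.  36.6] [476.1  32.7]
jlo [ 19.8 -38.3] [510.  -35.8]
jro [19.8 33.2] [491.6  33.3]
g (array([ 150.1, -222.4]), array([ 431.2, -247.1]))
g (array([ 148. , -143.8]), array([ 413. , -170.6]))
g (array([  52. , -139.4]), array([ 504.8, -141.8]))
g (array([  51. , -224.5]), array([ 527.5, -223.8]))
r (array([10.3, 84.7]), array([487.6,  85.6]))
r (array([ -6. , 159.8]), array([484.1, 162.3]))
r (array([-103.1,  139.7]), array([583.1, 167.7]))
r (array([-86. ,  63.3]), array([586.1,  89.5]))
beaker (array([   4.3, -155.6]), array([ 555. , -145.2])) vial (array([ 74.7, 123.9]), array([415.3, 106.9]))
```

Request:
arm_command --moves '[0, 0, 0.6, 0, 0, 2, 0, 0, 0, 0, 0, -0.29, 3, 0, 0, 0, 0, 0, 0, 3, 0, 0, 0, 0, 0, 0, 1.5, 0, 0, 0, 0, 0, 0, 0, 0, 0, 0, 0, 0, 0, 0, 0, 0, 0, 0, 0, 0, 0, 0]'

```text
time_s: 5.42
eef_pos: [521.2, 2.4, 113.6]
orientation: [[-0.97, -0.244, 0.003], [-0.244, 0.97, 0.0], [-0.003, -0.001, -1.0]]
wrist_force: [-0.4, 0.0, -1.1]
gripper_width: 9.7
```

```bash
python3 look.py w4; python3 - <<'E'
from h import *
a=cv2.imread('pics/w4.png'); a=cv2.convertScaleAbs(a,alpha=1.6,beta=-10)
crop(a,200,0,360,235,2.5,'pics/c8.png')
crop(a,200,30,360,150,5,'pics/c8.png')
E
```

```text
5.425 [521.2   2.4 113.6] thx -165.85 zax [ 0.0026  0.     -1.    ] q [ 0.    0.36 -0.15  1.06  0.   -0.24] F [-0.43  0.04 -1.1 ] w 9.7
```

View pics/w4.png

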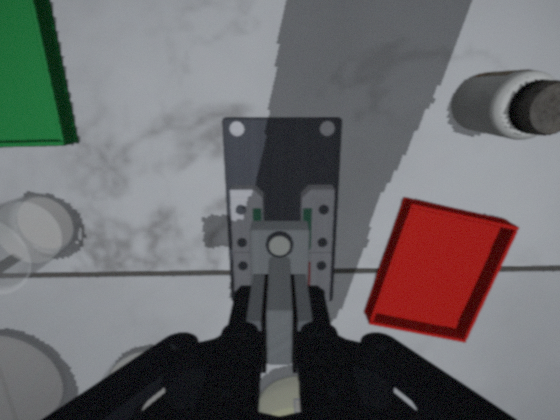

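View pics/c8.png

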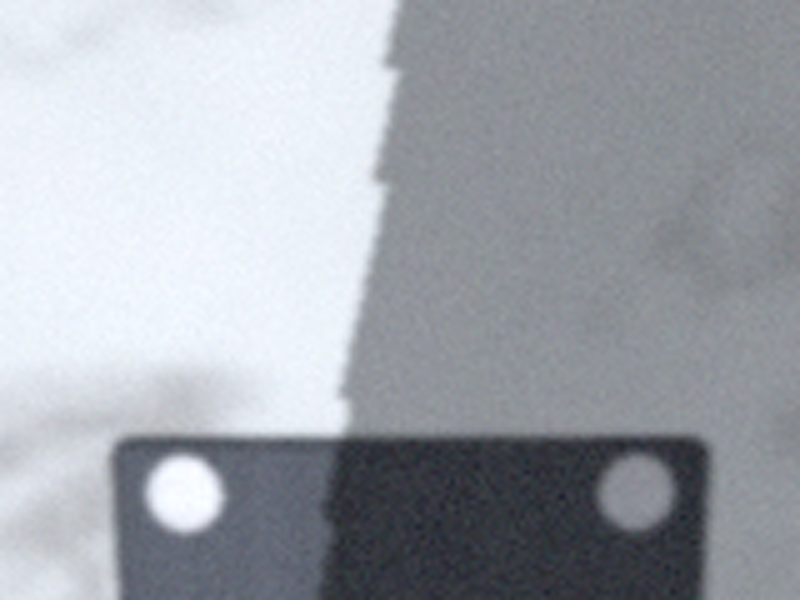

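```bash
python3 - <<'E'
from h import *
import pickle
for n in ('w3','w4'):
    s=pickle.load(open(f'pics/{n}.pkl','rb')); print(n,s['qvel'].round(4),s['eef_pos'].round(2))
o=s['orientation']
a=cv2.imread('pics/w4.png'); a=cv2.convertScaleAbs(a,alpha=1.6,beta=-10)
crop(a,215,170,345,280,6,'pics/c9.png')
def T(u,v,z):
    P=onz('wrist',u,v,z,s); d=P-s['eef_pos']; d=(np.array([o[:,0],np.cross([0,0,-1],o[:,0]),[0,0,-1]])@d); return d[:2].round(2),P[:2].round(1)
for q in [(110,440),(712,440),(185,494),(637,493)]: print(T(q[0]/5+200,q[1]/5+30,8))
b=bot.state();print(np.array(b['eef_pos']).round(2))
E
```

```text
w3 [-0.0027  0.0019  0.0011 -0.0002 -0.0026 -0.0002] [519.3    6.27 207.33]
w4 [-0.0021  0.0004 -0.0067 -0.0036  0.0001  0.0013] [521.21   2.37 113.62]
(array([ 67.22, -38.63]), array([465.7, -51.5]))
(array([67.28, 41.05]), array([446.2,  25.8]))
(array([ 60.25, -28.96]), array([470.1, -40.4]))
(array([60.43, 31.44]), array([455.2,  18.1]))
[521.05   2.32 113.47]
```

View pics/c9.png

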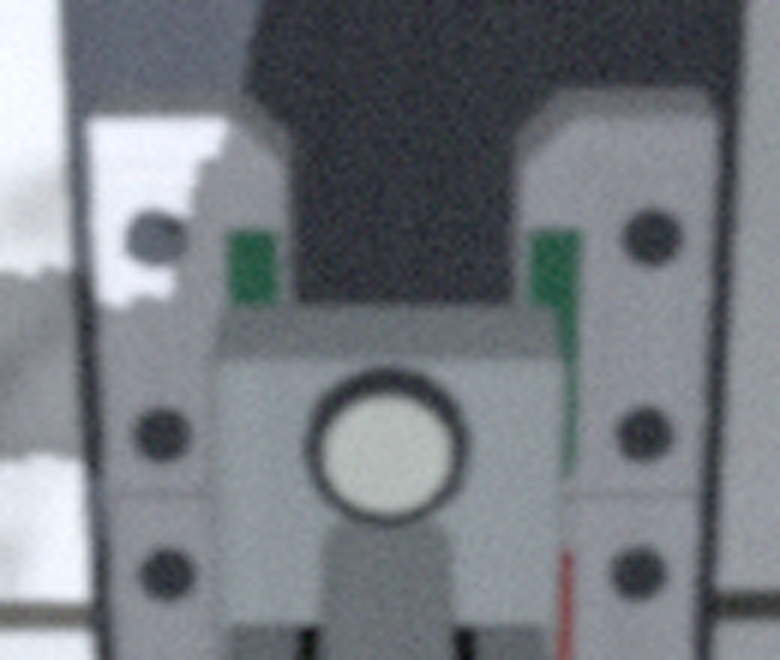

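Request:
arm_command --moves '[0, 0, 0, 2.3, 0.04, 0, 0, 0, 0, 0, 2.3, 0.04, 0, 0, 0, 0, 0, 2.3, 0.04, 0, 0, 0, 0, 0, 0, 0, 3, 0, 0, 0, 0, 0, 0, 2.5, 0, 0, 0, 0, 0, 0, 1, 0, 0, 0, 0, 0, 0, 0, 0, 0, 0, 0, 0, 0, 0, 0, 0, 0, 0, 0, 0, 0, 0]'

```text
time_s: 6.6
eef_pos: [453.9, -13.4, 48.2]
orientation: [[-0.97, -0.244, 0.002], [-0.244, 0.97, -0.0], [-0.002, -0.001, -1.0]]
wrist_force: [0.2, -0.2, -1.0]
gripper_width: 9.7
```

```bash
cat > st.py <<'E'
from h import *
s=bot.state();p=np.array(s['eef_pos']);o=np.array(s['orientation'])
g=np.array([[.9692,.2464],[-.2464,.9692]])@(p[:2]-[499.6,-1.8])
print(round(s['time_s'],2),'gauge',g.round(2),'z',p[2].round(2),'thx',np.degrees(np.arctan2(o[1,0],o[0,0])).round(2),'zax',o[:,2].round(4),'w',round(s['gripper_width'],2))
f=np.array(s['wrist_force']);print('F gauge',(np.array([[.9692,.2464],[-.2464,.9692]])@f[:2]).round(2),f[2].round(2),'qv',np.abs(s['qvel']).max().round(4))
E
python3 st.py; python3 look.py w5; python3 - <<'E'
from h import *
for n in ('scene','side'):
    im=bot.grab_frame(n);cv2.imwrite(f'pics/{n}1.png',im)
    if n=='scene': crop(im,270,150,370,250,6,'pics/c10.png')
    else: crop(im,190,160,310,250,6,'pics/c11.png')
E
```

```text
6.6 gauge [-4.718e+01  4.000e-02] z 48.17 thx -165.85 zax [ 1.9e-03 -1.0e-04 -1.0e+00] w 9.66
F gauge [ 0.1  -0.24] -1.01 qv 0.0045
6.6 [453.9 -13.4  48.2] thx -165.85 zax [ 1.9e-03 -1.0e-04 -1.0e+00] q [-0.03  0.32 -0.41  0.84  0.   -0.28] F [ 0.16 -0.21 -1.01] w 9.7
```

View pics/c10.png

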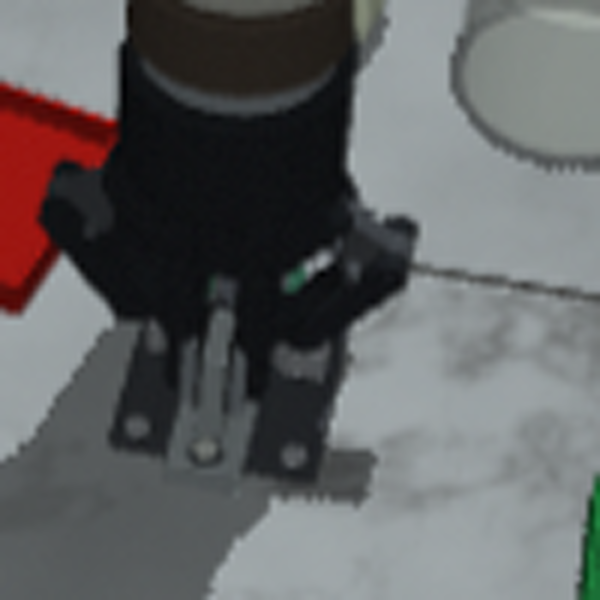

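View pics/c11.png

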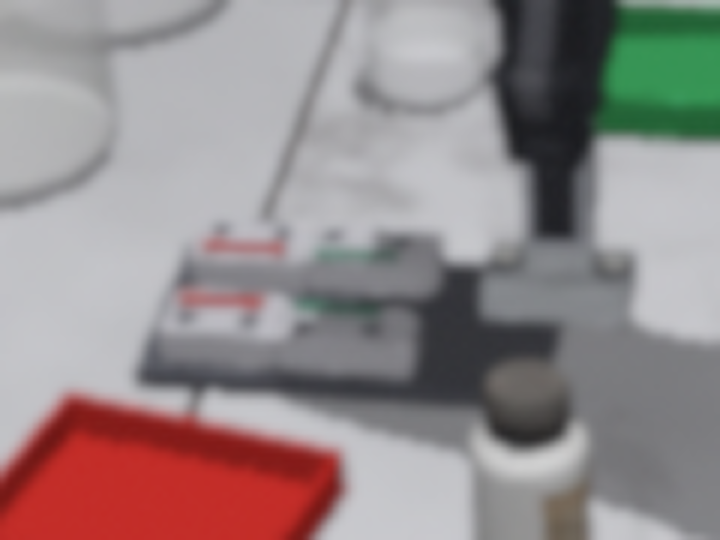

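Request:
arm_command --moves '[0, 0, 0, 0, 0, 0.6, 0, 0, 0, 0, 0, 0, 0.4, 0, 0, 0, 0, 0, 0, 0.1, 0, 0, 0, 0, 0, 0, 0, 0, 0, 0, 0, 0, 0, 0, 0, 0, 0, 0, 0, 0, 0, 0]'

```text
time_s: 7.5
eef_pos: [452.6, -13.4, 36.4]
orientation: [[-0.97, -0.244, -0.001], [-0.244, 0.97, -0.0], [0.001, 0.0, -1.0]]
wrist_force: [-2.7, 0.8, 5.9]
gripper_width: 9.2
```

```bash
python3 st.py
```

```text
7.5 gauge [-48.37   0.34] z 36.4 thx -165.86 zax [-6.e-04 -0.e+00 -1.e+00] w 9.19
F gauge [-2.46  1.42] 5.85 qv 0.0028
```

Request:
arm_command --moves '[0, 0, 0, 0, 0, -0.08, 0, 0, 0, 0, -0.4, 0, 0, 0, 0, 0, 0, -0.5, 0, 0, 0, 0, 0, 0, -0.5, 0, 0, 0, 0, 0, 0, -0.4, 0, 0, 0, 0, 0, 0, 0, 0, 0, 0, 0, 0, 0, 0, 0, 0, 0]'

```text
time_s: 8.38
eef_pos: [470.2, -9.0, 37.0]
orientation: [[-0.97, -0.244, -0.0], [-0.244, 0.97, 0.0], [0.0, 0.0, -1.0]]
wrist_force: [-0.5, 0.8, -1.0]
gripper_width: 9.4
```

```bash
python3 st.py
```

```text
8.38 gauge [-30.26   0.29] z 37.0 thx -165.86 zax [-5.e-04  0.e+00 -1.e+00] w 9.43
F gauge [-0.31  0.89] -0.95 qv 0.005
```

Request:
arm_command --moves '[0, 0, 0, -0.25, -0.02, 0, 0, 0, 0, 0, -0.2, 0, 0, 0, 0, 0, 0, 0, 0, 0, 0, 0, 0, 0, 0, 0, 0, 0]'

```text
time_s: 8.88
eef_pos: [474.8, -8.1, 37.1]
orientation: [[-0.97, -0.244, -0.0], [-0.244, 0.97, -0.0], [0.0, 0.0, -1.0]]
wrist_force: [-0.6, 0.6, -0.9]
gripper_width: 9.2
```

```bash
python3 st.py
```

```text
8.88 gauge [-2.559e+01  2.000e-02] z 37.07 thx -165.86 zax [-1.e-04 -0.e+00 -1.e+00] w 9.22
F gauge [-0.41  0.77] -0.92 qv 0.0026
```

Request:
arm_command --moves '[0, 0, 0, -0.1, 0, 0, 0, 0, 0, 0, -0.1, 0, 0, 0, 0, 0, 0, 0, 0, 0, 0]'

```text
time_s: 9.25
eef_pos: [476.9, -7.6, 37.2]
orientation: [[-0.97, -0.244, 0.0], [-0.244, 0.97, -0.0], [-0.0, -0.0, -1.0]]
wrist_force: [0.5, -0.5, -0.6]
gripper_width: 9.0
```

```bash
python3 st.py
```

```text
9.25 gauge [-2.341e+01 -1.000e-02] z 37.15 thx -165.86 zax [ 2.e-04 -0.e+00 -1.e+00] w 8.96
F gauge [ 0.32 -0.6 ] -0.58 qv 0.0028
```

Carrier centre is at about -21.4, still free. Advancing in 1 mm steps.

Request:
arm_command --moves '[0, 0, 0, -0.1, 0, 0, 0, 0, 0, 0, 0, 0, 0, 0, 0, 0, 0, -0.1, 0, 0, 0, 0, 0, 0, 0, 0, 0, 0]'

```text
time_s: 9.75
eef_pos: [478.4, -7.0, 37.0]
orientation: [[-0.97, -0.244, -0.001], [-0.244, 0.97, 0.0], [0.001, 0.0, -1.0]]
wrist_force: [-2.0, 0.2, -0.9]
gripper_width: 9.1
```

```bash
python3 st.py
```

```text
9.75 gauge [-21.88   0.16] z 36.99 thx -165.86 zax [-8.e-04  2.e-04 -1.e+00] w 9.12
F gauge [-1.9   0.66] -0.94 qv 0.0015
```

Request:
arm_command --moves '[0, 0, 0, -0.1, 0, 0, 0, 0, 0, 0, 0, 0, 0, 0, 0, 0, 0, 0, 0, 0, 0]'

```text
time_s: 10.12
eef_pos: [478.8, -6.8, 36.8]
orientation: [[-0.97, -0.244, -0.002], [-0.244, 0.97, 0.0], [0.002, 0.001, -1.0]]
wrist_force: [-3.3, 1.3, -0.2]
gripper_width: 9.2
```

```bash
python3 st.py
```

```text
10.12 gauge [-21.41   0.3 ] z 36.81 thx -165.86 zax [-1.8e-03  2.0e-04 -1.0e+00] w 9.17
F gauge [-2.84  2.02] -0.22 qv 0.0025
```

Request:
arm_command --moves '[0, 0, 0, 0, 0.05, 0, 0, 0, 0, 0, 0, 0, 0, 0, 0, 0, 0, -0.1, 0, 0, 0, 0, 0, 0, 0, 0, 0, 0]'

```text
time_s: 10.62
eef_pos: [479.0, -6.5, 36.8]
orientation: [[-0.97, -0.244, -0.003], [-0.244, 0.97, -0.001], [0.003, -0.0, -1.0]]
wrist_force: [-6.4, -1.9, 1.2]
gripper_width: 9.2
```

```bash
python3 st.py
```

```text
10.62 gauge [-21.11   0.48] z 36.76 thx -165.87 zax [-3.e-03 -9.e-04 -1.e+00] w 9.19
F gauge [-6.69 -0.29] 1.21 qv 0.0011
```

Request:
arm_command --moves '[0, 0, 0, -0.1, 0, 0, 0, 0, 0, 0, 0, 0, 0, 0, 0, 0, 0, 0, 0, 0, 0]'

```text
time_s: 11.0
eef_pos: [479.2, -6.5, 36.7]
orientation: [[-0.97, -0.244, -0.004], [-0.244, 0.97, -0.001], [0.005, -0.0, -1.0]]
wrist_force: [-6.8, -1.5, 2.8]
gripper_width: 9.1
```

```bash
python3 st.py; python3 - <<'E'
from h import *
for n in ('scene','side'):
    im=bot.grab_frame(n);cv2.imwrite(f'pics/{n}2.png',im)
    if n=='side': crop(im,190,160,310,250,6,'pics/c12.png')
E
```

```text
11.0 gauge [-20.95   0.5 ] z 36.69 thx -165.88 zax [-0.0045 -0.0013 -1.    ] w 9.07
F gauge [-6.93  0.21] 2.85 qv 0.0017
```

View pics/c12.png

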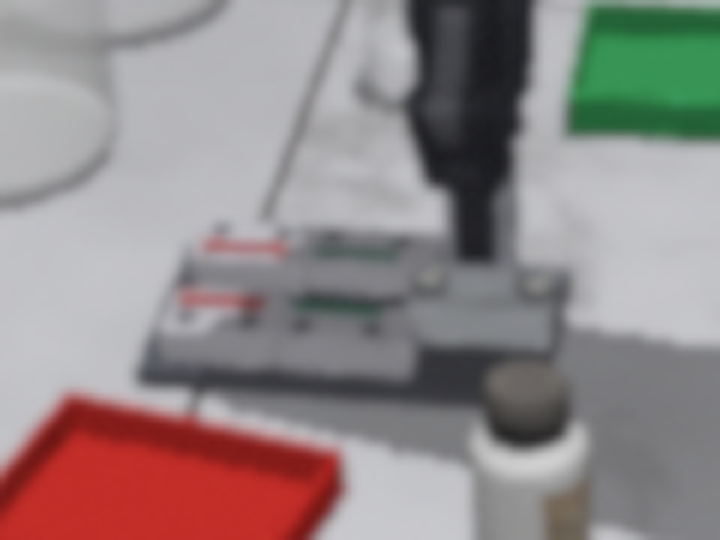

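Request:
arm_command --moves '[0, 0, 0, 0.4, 0, 0, 0, 0, 0, 0, 0.6, 0, -0.1, 0, 0, 0, 0, 0, 0, -2, 0, 0, 0, 0, 0, 0, -4, 0, 0, 0, 7.1, 0, 0, -4, 0, 0, 0, 7.1, 0, 0, 0, 0, 0, 0, 0, -2.1, 4.4, 0, 0, 0, 0, 0, -2.1, 4.4, 0, 0, 0, 0, 0, -2.1, 4.4, 0, 0, 0, 0, 0, 0, 0, 0, 0]'

```text
time_s: 12.35
eef_pos: [537.4, 126.9, 138.6]
orientation: [[-1.0, -0.003, 0.004], [-0.003, 1.0, 0.002], [-0.004, 0.002, -1.0]]
wrist_force: [-0.2, -1.1, -0.7]
gripper_width: 9.7
```

Request:
arm_command --moves '[0, 0, 0, 0, 0, 0, 0, 0, 0, 0, 0, 0, 0, 0, 0, 0, 0, 0, 0, 0, 0]'

```text
time_s: 12.72
eef_pos: [534.8, 122.6, 138.4]
orientation: [[-1.0, 0.003, 0.0], [0.003, 1.0, 0.0], [-0.0, 0.0, -1.0]]
wrist_force: [-0.3, -0.1, -0.8]
gripper_width: 8.9
```

```bash
python3 look.py w6
```

```text
12.725 [534.8 122.6 138.4] thx 179.85 zax [ 3.e-04  0.e+00 -1.e+00] q [ 0.23  0.39 -0.03  1.15 -0.    0.23] F [-0.25 -0.13 -0.79] w 8.9
```

View pics/w6.png

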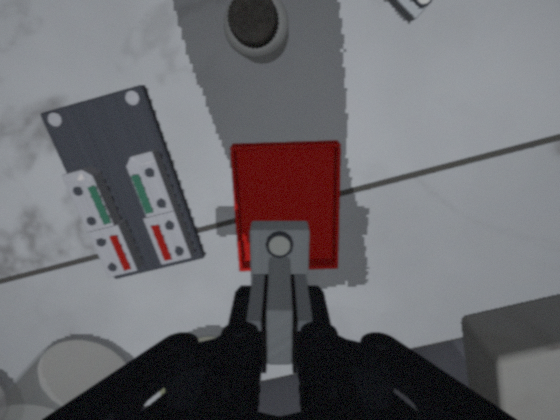

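```bash
python3 - <<'E'
from h import *
import pickle
s=pickle.load(open('pics/w6.pkl','rb'))
P=[onz('wrist',u,v,18,s)[:2] for u,v in [(232,146),(340,142),(338,268),(239,271)]]
print(np.array(P).round(1),np.mean(P,0))
E
```

```text
[[488.2  88.3]
 [485.5 165.8]
 [585.9 169.5]
 [588.5  89.5]] [537.02920428 128.27080103]
```

Request:
arm_command --moves '[0, 0, 0, 0, 0.45, 3, 0, 0, 0, 0, 0, 0, 3, 0, 0, 0, 0, 0, 0, 2.5, 0, 0, 0, 0, 0, 0, 1.3, 0, 0, 0, 0, 0, 0, 0.6, 0, 0, 0, 0, 0, 0, 0.15, 0, 0, 0, 0, 0, 0, 0, 0, 0, 0, 0, 0, 0, 0, 0]'

```text
time_s: 13.78
eef_pos: [535.6, 128.3, 33.4]
orientation: [[-1.0, 0.001, 0.001], [0.001, 1.0, 0.0], [-0.001, 0.0, -1.0]]
wrist_force: [-0.0, 0.6, -0.2]
gripper_width: 9.7
```

```bash
python3 st.py
```

```text
13.78 gauge [ 66.9  117.19] z 33.4 thx 179.94 zax [ 1.5e-03  4.0e-04 -1.0e+00] w 9.71
F gauge [0.12 0.6 ] -0.2 qv 0.004
```

Request:
arm_command --moves '[0, 0, 0, 0, 0, 0.1, 0, 0, 0, 0, 0, 0, 0.1, 0, 0, 0, 0, 0, 0, 0, 0, 0, 0, 0, 0, 0, 0, 0]'

```text
time_s: 14.28
eef_pos: [535.2, 128.2, 31.4]
orientation: [[-1.0, 0.001, 0.001], [0.001, 1.0, 0.0], [-0.001, 0.0, -1.0]]
wrist_force: [-1.2, 0.0, 5.8]
gripper_width: 9.3
```

```bash
python3 st.py
```

```text
14.28 gauge [ 66.52 117.25] z 31.4 thx 179.94 zax [ 8.e-04  3.e-04 -1.e+00] w 9.29
F gauge [-1.13  0.29] 5.76 qv 0.0012
```

Request:
arm_command --moves '[0, 0, 0, 0, 0, 0, 0.35, 0, 0, 0, 0, 0, 0, 0.35, 0, 0, 0, 0, 0, 0, 0.35, 0, 0, 0, 0, 0, -1, 0.35, 0, 0, 0, 0, 0, -4, 0.35, 0, 0, 0, 0, 0, -5, 0.35, 0, 0, 0, 3.85, 1.8, -3, 0.35, 0, 0, 0, 3.85, 1.8, 0, 0.35, 0, 0, 0, 3.85, 1.8, 0, 0.35, 0, 0, 0, 3.85, 1.8, 0, 0.35]'

```text
time_s: 15.52
eef_pos: [380.0, 200.8, 161.5]
orientation: [[-1.0, 0.001, 0.001], [0.001, 1.0, 0.001], [-0.001, 0.001, -1.0]]
wrist_force: [0.4, 0.6, 0.5]
gripper_width: 29.9
```

Request:
arm_command --moves '[0, 0, -9.8, 0, 0, 0, 0.35, 0, 0, -9.8, 0, 0, 0, 0.35, 0, 0, -9.8, 0, 0, 0, 0.35, 0, 0, -9.8, 0, 0, 0, 0.35, 0, 0, -9.8, 0, 0, 0, 0.35, 0, 0, 0, 0, 0, 0, 0.35, 0, 0, 0, 0, 0, 0, 0.35, 0, 0, 0, 0, 0, 0, 0.35]'

```text
time_s: 16.52
eef_pos: [381.1, 200.3, 160.8]
orientation: [[-0.658, -0.753, 0.0], [-0.753, 0.658, 0.0], [-0.0, -0.0, -1.0]]
wrist_force: [1.1, 0.4, -0.5]
gripper_width: 29.7
```

```bash
python3 look.py w7; python3 - <<'E'
from h import *
im=bot.grab_frame('scene');cv2.imwrite(f'pics/scene3.png',im)
crop(im,150,130,350,260,4,'pics/c13.png')
E
```

```text
16.525 [381.1 200.3 160.8] thx -131.13 zax [ 2.e-04  1.e-04 -1.e+00] q [ 0.48  0.15 -0.3   1.12 -0.   -0.37] F [ 1.13  0.41 -0.54] w 29.7
```

View pics/w7.png

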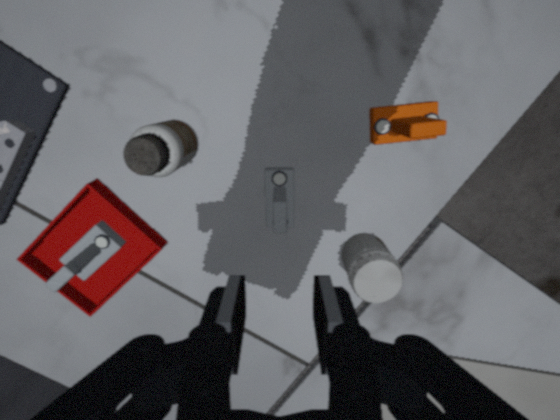

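View pics/c13.png

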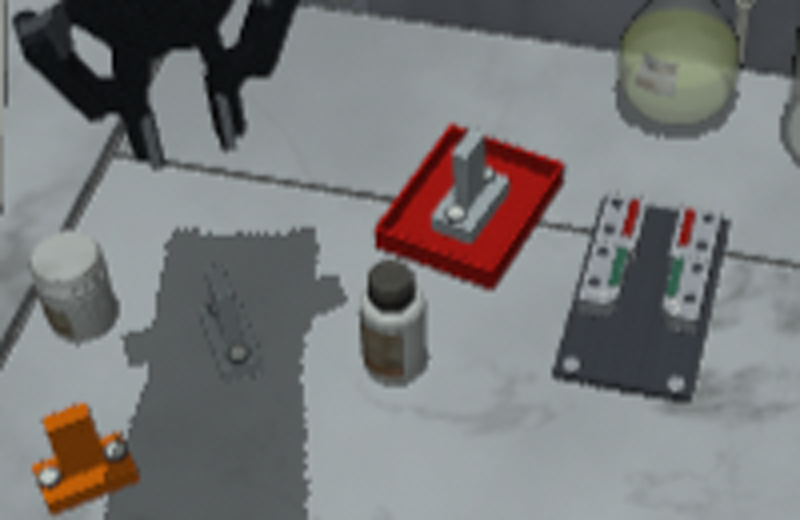

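Carrier 1 stands upright in the red tray. Carrier 2, the silver one, lies directly below the fingers at (280,198) in the wrist view. Jar (372,270), vial (150,150), and the orange lookalike (405,122) is not meant.

```bash
python3 - <<'E'
from h import *
a=cv2.imread('pics/w7.png'); a=cv2.convertScaleAbs(a,alpha=1.8,beta=-30)
crop(a,235,155,325,245,7,'pics/c14.png')
E
```

```text
(no output)
```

View pics/c14.png

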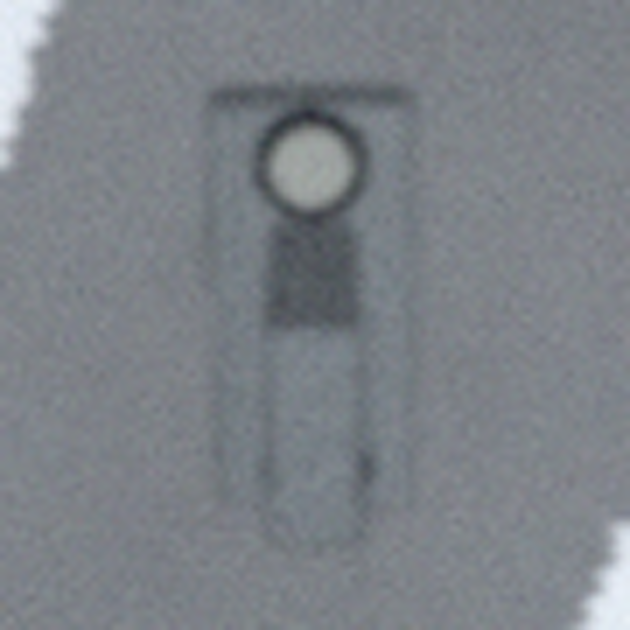

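```bash
python3 - <<'E'
from h import *
import pickle
s=pickle.load(open('pics/w7.pkl','rb')); o=s['orientation']
def T(x,y,z):
    P=onz('wrist',x/7+235,y/7+155,z,s); return (o.T@(P-s['eef_pos']))[:2].round(2)
for q in [(265,325,60),(358,325,60),(268,545,60),(362,545,60),(311,165,16),(210,95,14),(410,95,14),(215,490,14),(412,490,14)]: print(q,T(*q))
for n,u,v,z in [('jar top',372,283,56),('vial top',146,155,78)]: print(n,onz('wrist',u,v,z,s).round(0))
E
```

```text
(265, 325, 60) [11.68 -5.28]
(358, 325, 60) [11.69  4.02]
(268, 545, 60) [-11.96  -5.09]
(362, 545, 60) [-11.95   4.6 ]
(311, 165, 16) [17.83 -0.68]
(210, 95, 14) [ 25.6  -12.33]
(410, 95, 14) [25.62 10.73]
(215, 490, 14) [-22.96 -12.3 ]
(412, 490, 14) [-22.93  11.64]
jar top [364. 288.  56.]
vial top [413. 110.  78.]
```

Request:
arm_command --moves '[0, 0, 0, 0, -0.05, 4, 0.35, 0, 0, 0, 0, 0, 4, 0.35, 0, 0, 0, 0, 0, 3.2, 0.35, 0, 0, 0, 0, 0, 1.5, 0.35, 0, 0, 0, 0, 0, 0.5, 0.35, 0, 0, 0, 0, 0, 0, 0.35, 0, 0, 0, 0, 0, 0, 0, 0, 0, 0, 0, 0, 0, 0, 0, 0, 0, 0, 0, 0, 0, 0, 0, 0, 0, 0, 0, 0]'

```text
time_s: 17.88
eef_pos: [382.1, 200.3, 29.3]
orientation: [[-0.657, -0.754, 0.002], [-0.754, 0.657, 0.001], [-0.002, -0.001, -1.0]]
wrist_force: [0.4, -0.5, 5.4]
gripper_width: 9.4
```

```bash
python3 st.py; python3 look.py w8
```

```text
17.88 gauge [-64.13 224.79] z 29.33 thx -131.06 zax [ 1.5e-03  8.0e-04 -1.0e+00] w 9.42
F gauge [ 0.24 -0.55] 5.41 qv 0.0019
17.875 [382.1 200.3  29.3] thx -131.06 zax [ 1.5e-03  8.0e-04 -1.0e+00] q [ 0.48  0.31 -0.49  0.77 -0.   -0.37] F [ 0.37 -0.48  5.41] w 9.4
```

View pics/w8.png

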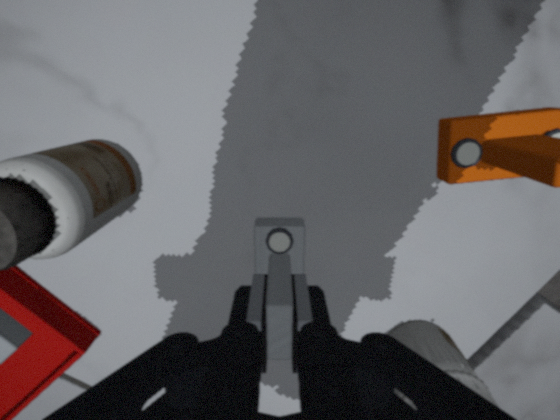

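Request:
arm_command --moves '[0, 0, 0, 0, 0, -3, 0, 0, 0, 0, 0, 0, -4.5, 0, 0, 0, 0, 0, 0, -4.5, 0, 0, 0, 8.7, 0, 0, 0, 0, 0, 0, 8.7, 0, 0, 0, 0, 0, 0, 8.7, 0, 0, 0, 0, 0, 0, 8.7, 0, 0, 0, 0, 0, 0, 0, -0.33, -4.5, 0, 0, 0, 0, 0, -0.33, -4.5, 0, 0, 0, 0, 0, -0.33, -4.5, 0, 0]'

```text
time_s: 19.18
eef_pos: [423.8, 70.3, 148.2]
orientation: [[-0.969, -0.245, -0.001], [-0.245, 0.969, -0.0], [0.001, 0.0, -1.0]]
wrist_force: [1.3, -0.3, -0.8]
gripper_width: 8.9
```

Request:
arm_command --moves '[0, 0, 0, -0.33, -4.5, 0, 0, 0, 0, 0, -0.33, -4.4, 0, 0, 0, 0, 0, 0, 0, 4, 0, 0, 0, 0, 0, 0, 3, 0, 0, 0, 0, 0, 0, 2, 0, 0, 0, 0, 0, 0, 0, 0, 0, 0, 0, 0, 0, 0, 0, 0, 0, 0, 0, 0, 0, 0, 0, 0, 0, 0, 0, 0, 0]'

```text
time_s: 20.3
eef_pos: [452.8, -13.2, 59.4]
orientation: [[-0.97, -0.244, 0.002], [-0.244, 0.97, -0.0], [-0.002, -0.0, -1.0]]
wrist_force: [0.2, -0.5, -0.4]
gripper_width: 9.3
```

```bash
python3 st.py
```

```text
20.3 gauge [-48.18   0.48] z 59.43 thx -165.85 zax [ 1.8e-03 -1.0e-04 -1.0e+00] w 9.27
F gauge [ 0.1  -0.52] -0.39 qv 0.0036
```

Request:
arm_command --moves '[0, 0, 0, 0, 0, 1.2, 0, 0, 0, 0, 0, 0, 0.7, 0, 0, 0, 0, 0, 0, 0.2, 0, 0, 0, 0, 0, 0, 0, 0, 0, 0, 0, 0, 0, 0, 0, 0, 0, 0, 0, 0, 0, 0]'

```text
time_s: 21.05
eef_pos: [452.1, -13.3, 37.5]
orientation: [[-0.97, -0.244, -0.0], [-0.244, 0.97, 0.0], [0.0, 0.0, -1.0]]
wrist_force: [0.2, 0.7, -1.3]
gripper_width: 9.6
```

```bash
python3 st.py; python3 - <<'E'
from h import *
im=bot.grab_frame('side');crop(im,190,160,310,250,6,'pics/c15.png')
E
```

```text
21.05 gauge [-48.85   0.6 ] z 37.45 thx -165.86 zax [-1.e-04  0.e+00 -1.e+00] w 9.61
F gauge [0.37 0.59] -1.31 qv 0.0026
```

View pics/c15.png

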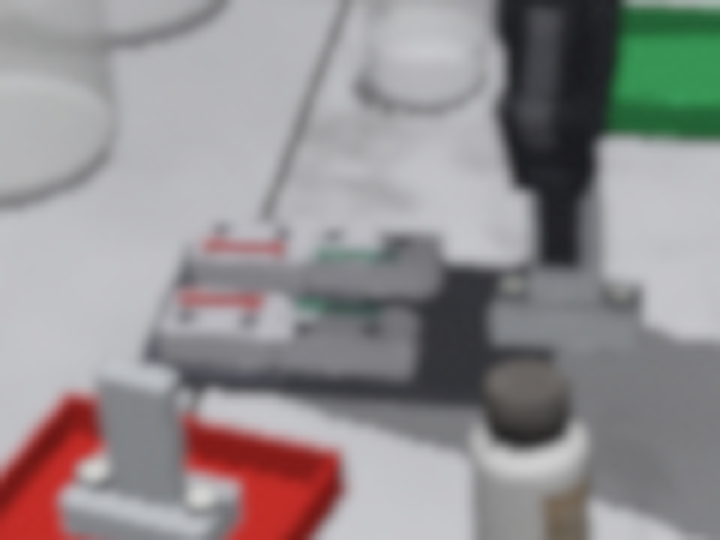

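Request:
arm_command --moves '[0, 0, 0, -0.5, 0, 0, 0, 0, 0, 0, -0.5, 0, 0, 0, 0, 0, 0, -0.5, 0, 0, 0, 0, 0, 0, -0.5, 0, 0, 0, 0, 0, 0, -0.3, 0, 0, 0, 0, 0, 0, -0.2, 0, 0, 0, 0, 0, 0, 0, 0, 0, 0, 0, 0, 0, 0, 0, 0, 0]'

```text
time_s: 22.1
eef_pos: [476.2, -7.2, 37.6]
orientation: [[-0.97, -0.244, -0.0], [-0.244, 0.97, -0.0], [0.0, 0.0, -1.0]]
wrist_force: [-0.1, -0.3, -1.2]
gripper_width: 9.6
```

```bash
python3 st.py
```

```text
22.1 gauge [-24.05   0.57] z 37.58 thx -165.86 zax [-3.e-04 -0.e+00 -1.e+00] w 9.62
F gauge [-0.23 -0.29] -1.21 qv 0.0015
```

Request:
arm_command --moves '[0, 0, 0, -0.2, 0, 0, 0, 0, 0, 0, -0.2, 0, 0, 0, 0, 0, 0, -0.2, 0, 0, 0, 0, 0, 0, 0, 0, 0, 0, 0, 0, 0, 0, 0, 0, 0]'

```text
time_s: 22.72
eef_pos: [482.1, -5.7, 37.6]
orientation: [[-0.97, -0.244, -0.0], [-0.244, 0.97, -0.0], [0.0, 0.0, -1.0]]
wrist_force: [0.3, -0.0, -0.3]
gripper_width: 9.4
```

```bash
python3 st.py
```

```text
22.73 gauge [-17.91   0.56] z 37.56 thx -165.86 zax [-2.e-04 -0.e+00 -1.e+00] w 9.36
F gauge [ 0.24 -0.09] -0.3 qv 0.0019
```

Request:
arm_command --moves '[0, 0, 0, -0.3, 0, 0, 0, 0, 0, 0, -0.4, 0, 0, 0, 0, 0, 0, -0.4, 0, 0, 0, 0, 0, 0, -0.4, 0, 0, 0, 0, 0, 0, 0, 0, 0, 0, 0, 0, 0, 0, 0, 0, 0]'

```text
time_s: 23.48
eef_pos: [496.6, -2.0, 37.5]
orientation: [[-0.97, -0.244, -0.0], [-0.244, 0.97, -0.0], [0.0, 0.0, -1.0]]
wrist_force: [0.3, 0.6, -0.9]
gripper_width: 9.2
```

```bash
python3 st.py
```

```text
23.48 gauge [-2.98  0.54] z 37.52 thx -165.86 zax [-4.e-04 -0.e+00 -1.e+00] w 9.2
F gauge [0.43 0.56] -0.9 qv 0.0039
```

Request:
arm_command --moves '[0, 0, 0, -0.4, 0, 0, 0, 0, 0, 0, -0.4, 0, 0, 0, 0, 0, 0, -0.4, 0, 0, 0, 0, 0, 0, -0.4, 0, 0, 0, 0, 0, 0, 0, 0, 0, 0, 0, 0, 0, 0, 0, 0, 0]'

```text
time_s: 24.22
eef_pos: [512.1, 1.9, 37.5]
orientation: [[-0.97, -0.244, -0.0], [-0.244, 0.97, 0.0], [0.0, 0.0, -1.0]]
wrist_force: [-0.5, -0.1, -0.7]
gripper_width: 9.5
```

```bash
python3 st.py
```

```text
24.23 gauge [13.02  0.53] z 37.51 thx -165.86 zax [-4.e-04  0.e+00 -1.e+00] w 9.45
F gauge [-0.53 -0.01] -0.73 qv 0.0039
```

Request:
arm_command --moves '[0, 0, 0, -0.3, 0, 0, 0, 0, 0, 0, -0.3, 0, 0, 0, 0, 0, 0, 0, 0, 0, 0, 0, 0, 0, 0, 0, 0, 0]'

```text
time_s: 24.72
eef_pos: [518.0, 3.4, 37.6]
orientation: [[-0.97, -0.244, -0.0], [-0.244, 0.97, -0.0], [0.0, 0.0, -1.0]]
wrist_force: [-0.6, -0.2, -1.0]
gripper_width: 9.0
```

```bash
python3 st.py
```

```text
24.73 gauge [19.12  0.47] z 37.55 thx -165.86 zax [-2.e-04 -0.e+00 -1.e+00] w 8.99
F gauge [-0.65 -0.09] -1.01 qv 0.0027
```

Request:
arm_command --moves '[0, 0, 0, -0.1, 0, 0, 0, 0, 0, 0, 0, 0, 0, 0, 0, 0, 0, -0.1, 0, 0, 0, 0, 0, 0, 0, 0, 0, 0]'

```text
time_s: 25.22
eef_pos: [519.5, 3.8, 37.5]
orientation: [[-0.97, -0.244, -0.001], [-0.244, 0.97, -0.0], [0.001, -0.0, -1.0]]
wrist_force: [-1.0, -0.2, -0.0]
gripper_width: 9.4
```

```bash
python3 st.py
```

```text
25.23 gauge [20.7   0.47] z 37.52 thx -165.86 zax [-9.e-04 -3.e-04 -1.e+00] w 9.36
F gauge [-1.03  0.1 ] -0.01 qv 0.0022
```

Request:
arm_command --moves '[0, 0, 0, -0.1, 0, 0, 0, 0, 0, 0, 0, 0, 0, 0, 0, 0, 0, 0, 0, 0, 0]'

```text
time_s: 25.6
eef_pos: [519.7, 3.8, 37.5]
orientation: [[-0.97, -0.244, -0.002], [-0.244, 0.97, -0.001], [0.003, -0.0, -1.0]]
wrist_force: [-4.7, -2.0, 4.4]
gripper_width: 9.2
```

```bash
python3 st.py
```

```text
25.6 gauge [20.81  0.46] z 37.54 thx -165.87 zax [-2.4e-03 -7.0e-04 -1.0e+00] w 9.21
F gauge [-5.03 -0.73] 4.4 qv 0.0013
```

```bash
python3 - <<'E'
from h import *
im=bot.grab_frame('side');crop(im,190,160,310,250,6,'pics/c16.png')
E
```

```text
(no output)
```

View pics/c16.png

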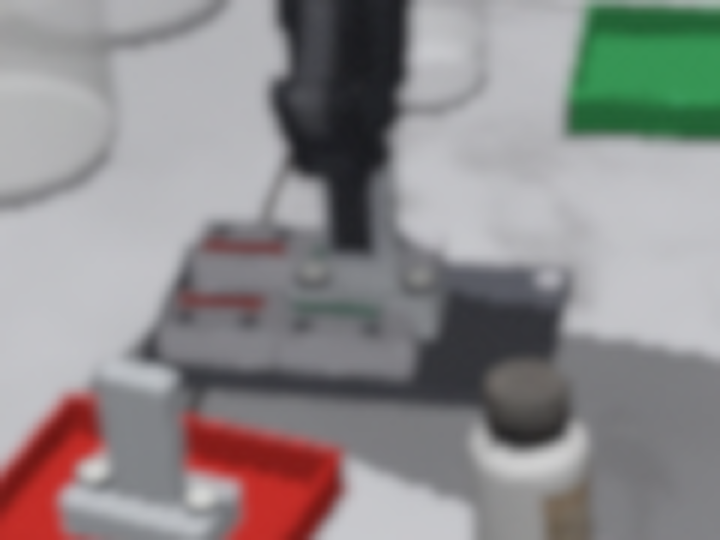

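Request:
arm_command --moves '[0, 0, 0, 0.4, 0, 0, 0, 0, 0, 0, 0.8, 0, 0, 0, 0, 0, 0, 0.8, 0, 0, 0, 0, 0, 0, 0.8, 0, 0, 0, 0, 0, 0, 0.9, 0, 0, 0, 0, 0, 0, 0.9, 0, 0, 0, 0, 0, 0, 0.9, 0, 0, 0, 0, 0, 0, 0.9, 0, 0, 0, 0, 0, 0, 0.8, 0, 0, 0, 0, 0, 0, 0, 0, -2, 0]'

```text
time_s: 26.9
eef_pos: [448.5, -13.6, 56.5]
orientation: [[-0.97, -0.244, -0.005], [-0.244, 0.97, 0.0], [0.004, 0.001, -1.0]]
wrist_force: [0.0, 0.4, -1.0]
gripper_width: 9.6
```

Request:
arm_command --moves '[0, 0, 0, 0, 0, -4, 0, 0, 0, 0, 0, 0, -4, 0, 0, 0, 0, 0.7, -4.5, 0, 0, 0, 0, 0, 0.7, -4.5, 0, 0, 0, 0, 0, 0.8, -4.6, 0, 0, 0, 0, 0, 0.8, -4.6, 0, 0, 0, 0, 0, 0, 0, 0, 0, 0, 0, 0, 0, 0, 0, 0, 0, 0, 0, 0, 0, 0, 0]'

```text
time_s: 28.02
eef_pos: [466.3, -196.2, 137.5]
orientation: [[-0.969, -0.246, -0.0], [-0.246, 0.969, 0.0], [0.0, 0.001, -1.0]]
wrist_force: [-0.1, 0.7, -2.3]
gripper_width: 8.8
```

```bash
python3 st.py;python3 look.py w9
```

```text
28.02 gauge [ -80.21 -180.22] z 137.51 thx -165.78 zax [-5.e-04  5.e-04 -1.e+00] w 8.84
F gauge [0.08 0.68] -2.3 qv 0.0058
28.025 [ 466.3 -196.2  137.5] thx -165.78 zax [-5.e-04  5.e-04 -1.e+00] q [-0.4   0.31 -0.15  1.11  0.   -0.65] F [-0.09  0.68 -2.3 ] w 8.8
```

View pics/w9.png

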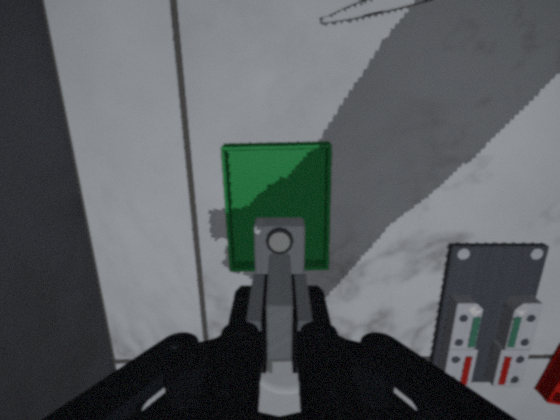

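```bash
python3 - <<'E'
from h import *
import pickle
s=pickle.load(open('pics/w9.pkl','rb'));o=s['orientation']
P=[onz('wrist',u,v,18,s) for u,v in [(222,144),(331,143),(329,270),(231,271)]]
print(np.array(P).round(1),np.mean(P,0), o.T@(np.mean(P,0)-s['eef_pos']))
E
```

```text
[[ 429.6 -248.4   18. ]
 [ 409.7 -173.    18. ]
 [ 507.  -145.    18. ]
 [ 527.4 -221.4   18. ]] [ 468.43994529 -196.95148177   18.        ] [ -1.9686209   -1.30909359 119.50417981]
```

Request:
arm_command --moves '[0, 0, 0, 0, 0, 3, 0, 0, 0, 0, 0, 0, 3, 0, 0, 0, 0, 0, 0, 2, 0, 0, 0, 0, 0, 0, 1.3, 0, 0, 0, 0, 0, 0, 0.6, 0, 0, 0, 0, 0, 0, 0.2, 0, 0, 0, 0, 0, 0, 0, 0, 0, 0, 0, 0, 0, 0, 0]'

```text
time_s: 29.08
eef_pos: [467.0, -197.6, 37.3]
orientation: [[-0.97, -0.244, 0.001], [-0.244, 0.97, -0.001], [-0.001, -0.001, -1.0]]
wrist_force: [0.2, 0.3, -0.7]
gripper_width: 9.3
```

```bash
python3 st.py
```

```text
29.07 gauge [ -79.78 -181.72] z 37.26 thx -165.86 zax [ 1.3e-03 -5.0e-04 -1.0e+00] w 9.32
F gauge [0.31 0.26] -0.66 qv 0.0014
```

Request:
arm_command --moves '[0, 0, 0, 0, 0, 0.2, 0, 0, 0, 0, 0, 0, 0.15, 0, 0, 0, 0, 0, 0, 0.1, 0, 0, 0, 0, 0, 0, 0, 0, 0, 0, 0, 0, 0, 0, 0]'

```text
time_s: 29.7
eef_pos: [466.5, -197.3, 32.4]
orientation: [[-0.97, -0.244, 0.0], [-0.244, 0.97, -0.0], [-0.0, -0.0, -1.0]]
wrist_force: [-1.3, 1.1, 4.9]
gripper_width: 9.2
```

```bash
python3 st.py
```

```text
29.7 gauge [ -80.29 -181.36] z 32.43 thx -165.86 zax [ 1.e-04 -1.e-04 -1.e+00] w 9.19
F gauge [-1.    1.42] 4.92 qv 0.0018
```

Seated on the floor at 4.9 N. Releasing and lifting away.

Request:
arm_command --moves '[0, 0, 0, 0, 0, 0, 0.35, 0, 0, 0, 0, 0, 0, 0.35, 0, 0, 0, 0, 0, 0, 0.35, 0, 0, 0, 0, 0, -1, 0.35, 0, 0, 0, 0, 0, -4, 0.35, 0, 0, 0, 0, 0, -4, 0.35, 0, 0, 0, 0, 0, -4, 0.35, 0, 0, 0, 5, 0, -1, 0.35, 0, 0, 0, 5, 0, 0, 0.35, 0, 0, 0, 0, 0, 0, 0.35]'

```text
time_s: 30.95
eef_pos: [366.7, -221.8, 172.9]
orientation: [[-0.97, -0.241, -0.001], [-0.241, 0.97, 0.0], [0.001, 0.0, -1.0]]
wrist_force: [0.2, 0.1, 0.9]
gripper_width: 29.9
```

```bash
python3 st.py; python3 - <<'E'
from h import *
im=bot.grab_frame('scene');cv2.imwrite('pics/scene9.png',im);crop(im,150,150,430,300,2.8,'pics/c20.png')
im=bot.grab_frame('side');cv2.imwrite('pics/side9.png',im);crop(im,140,130,400,350,3,'pics/c21.png')
E
```

```text
30.95 gauge [-182.98 -180.47] z 172.89 thx -166.05 zax [-6.e-04  0.e+00 -1.e+00] w 29.88
F gauge [0.28 0.08] 0.86 qv 0.0639
```

View pics/c20.png

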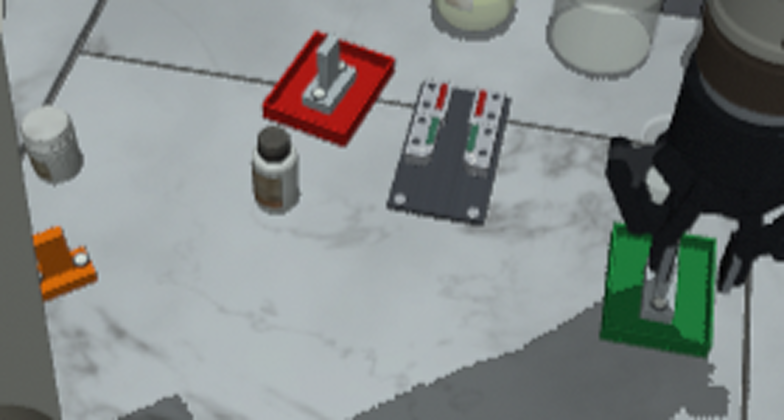

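View pics/c21.png

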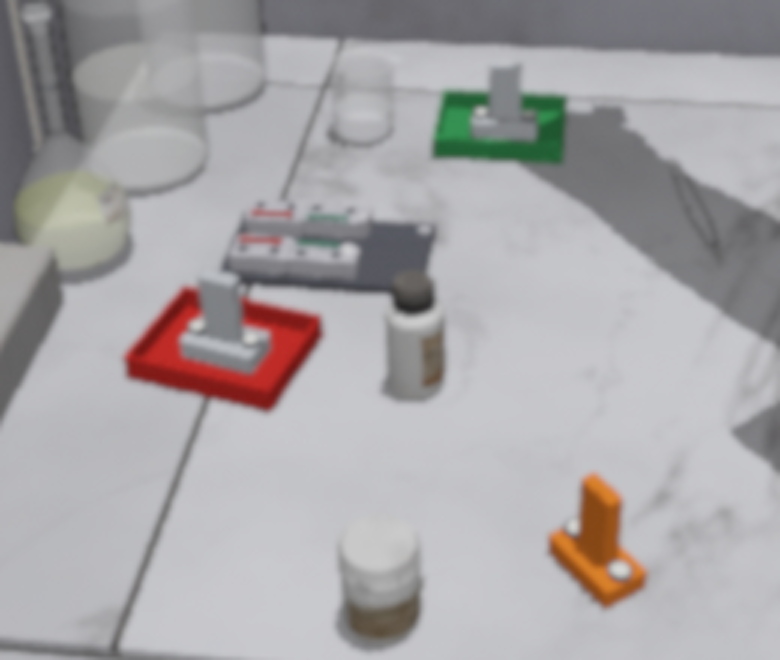

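Both carriers stand upright in their trays, in the red one at (225,330) and in the green one at (505,110). The vial, jar and beaker stand upright where they were, and the gripper is clear. I'll let it settle and hand in.

Request:
arm_command --moves '[0, 0, 0, 0, 0, 0, 0.35, 0, 0, 0, 0, 0, 0, 0.35, 0, 0, 0, 0, 0, 0, 0.35, 0, 0, 0, 0, 0, 0, 0.35]'

```text
time_s: 31.55
eef_pos: [369.8, -221.6, 171.9]
orientation: [[-0.97, -0.245, -0.0], [-0.245, 0.97, 0.0], [0.0, 0.0, -1.0]]
wrist_force: [-0.3, -0.5, 0.6]
gripper_width: 29.6
```

```bash
python3 -c "
from h import *
print(bot.state()['time_s'],bot.state()['wrist_force']);print(bot.close_job())"
```

```text
31.55 [-0.29182945 -0.53220063  0.56953386]
the job is handed in; nothing more can be done
None
```

Both carriers are tested and sorted, and the job was handed in at 31.6 s of the 66 s allowed.

- **First carrier (from x 462, y 297 mm):** It jammed at the mouth, with its centre at about -19 to -21 mm in the gauge. The resistance was about 7 N, even on both sides, so I judged it too wide and set it upright on the floor of the red tray.
- **Second carrier (from x 381, y 200 mm):** It slid through the GO part with no noticeable force and stopped at the NO-GO step at about 20.8 mm, with about 5 N. I judged it good, drew it back out and set it upright on the floor of the green tray.

The last scene and side pictures show both carriers upright in their trays and the gripper clear. The vial and jar stand where they were in both pictures. The beaker is clear only in the side picture, because the arm partly hides it in the other.

One small disagreement: the first carrier's jam position read 1–2 mm deeper than the nominal -21 mm, which is within the camera calibration. No check failed.

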